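# Sweep up the screw caps and gather them in the tray's lipped corner

## Robot

A 7-joint arm with a two-finger parallel gripper is mounted at the origin on the work surface. World frame = base frame: x ahead of the robot, y to its left, z up, the work surface at z = 0. Lengths are in m, angles in rad, forces in N, time in s.
With the tool pointing down it reaches from about 0.425 to 1.025 m from the base axis. Payload 9.4 kg.
Tool frame: the origin (TCP) lies at the centre of the arm's flange, where the gripper is bolted on; the fingertips stand 186 mm ahead of it and the grasp point (between the pads) lies 167 mm ahead of it; z points along the fingers, y is the line along which they close (so a half turn about z gives the same grasp; the last joint's range is limited). The gripper opens to 93 mm and grips with 3 to 60 N. Pads are 15 mm wide; open, the fingers measure 128 mm over their backs; the gripper's body (75 mm by 188 mm) begins 65 mm behind the grasp point.
Start: joints at [-1.368, 0.599, -0.003, 1.599, 0.002, 0.943, -0.08], TCP at [0.2, 0.697, 0.405] pointing down, gripper open.
Joint ranges: [-2.57, 2.57], [-0.35, 1.97], [-1.29, 1.29], [0.11, 2.56], [-1.05, 4.19], [0.11, 1.86], [-2.63, 2.63]. Speed limits (rad/s): [2.22, 2.22, 3.01, 3.01, 3.14, 3.14, 3.14].

## Interface

Orientations are given as a 3x3 rotation matrix whose columns are the frame's x, y, z axes.
In Python, from station import * gives the robot as it stands.
- The arm moves only by the tool apply_moves, never from a script. Its argument "commands" is a list of rows, each a list of 3 entries, a list of its own where there are three numbers: the closure, from 0 (fully open) to 1 (shut), then the shift along the tool's x, y, z as a fraction of full scale, then the turn about the tool's z as a fraction of full scale. In form: [[fingers, [x, y, z], spin], ...]. A call has 1 to 8 rows; each row is the pose to reach, as a shift and turn from the pose commanded when the call began, along the tool's axes at that moment; what a row does not reach only later rows make up. Full scale, the value 1, is 100 mm for a shift and 0.5 rad for a turn. A row lasts 1/8 s, in which the tool goes at most 62.5 mm and 10.7 degrees, less where a joint would pass 70% of its speed; a pose out of reach is approached as far as the arm can. A call with a number of a shift or a turn outside -1 to 1 is refused whole. A call with a gripper value outside its range is refused whole. The fingers move at their own pace and stop on an object; the grip force is fixed at half the most. Time passes only in rows, so rows that repeat a pose let the fingers close. It gives the time, the measured TCP pose, the force, the opening and the grip force at its end, in the units of the state.
- read_state(): the state, without advancing time (a new reading comes with each control period).
- snapshot(name): name is "side" or "top" or "wrist"; returns the picture (480x640x3 uint8, red, green, blue); there is no depth.
- camera_info(name): a dict with "intrinsics" (3x3 intrinsics, pixels), "xyz" and "attitude" of the camera in the world. Camera axes: x right, y down, z forward; pixel columns grow to the right and rows downward; lengths in m; the calibration is good to about 2 mm. A picture is of the moment at which its call begins: read the wrist's pose just before it. camera_info takes no time and is no camera call; for the wrist camera it gives the pose at the moment of the call.
- hand_in(): hands the job in; it is judged then, once.
Trained networks look in the newest picture that a camera, given by its name, has taken for a name from the list of things; names that differ only in an ending like _2 or _b are one class to them, and where a whole thing is asked for, a point or a joint stands for the part that bears it (a point fixed in the world has none). Each returns a list of dicts, best first, with "score" (0 to 1); they miss things now and then, are a little off and sometimes report something else, mostly with a low value. They report only what shows in the picture. A call takes as long as a camera call.
- recognise(camera, query): "bbox" ([left, top, right, bottom] in pixels, round what is visible of it).
- silhouettes(camera, query): "mask" (480x640 bool, what is visible of it) and "bbox" ([left, top, right, bottom] in pixels, round what is visible of it).
The state is a dict: "time": time; "joint_positions": joint angles; "joint_vel": joint speeds; "effort": joint torques, N m; "ee_pos": TCP position; "tool_rot": TCP orientation; "ft_force": force on the tool from outside, world axes, zero at the start; "torque": the same for the moment, N m; "finger_gap": finger opening in m; "grasp_force": force on a finger pad.
Only numpy, scipy, OpenCV 4.12 (cv2) and the standard library are available. Lean on these libraries where they do the work, as an engineer would, in place of code of your own. Each camera call takes 0.05 s, during which the arm holds its last target. There are 200 camera calls.

## Task

Using the scraper block, sweep the three loose screw caps off the end of the raised sorting plate into the steel tray standing beside it, and put the scraper down on the bench or the plate. Then lift the tray by its bar handle, clear of everything, and tilt it well over so that all five caps slide together into the corner with the pouring lip, spilling none. Finish while holding the tray still in the air like that, tilted and with the caps in the corner; leave the bottles, beaker, jar and dish where they stand.

Things in the scene. Friction and masses are not known exactly. Their poses are not given: they have to be found in the camera images.
- plate: fixed sorting plate: white slab on a grey foot, 166 mm (its x) by 200 mm (its y), top face 45 mm above the bench. Steel guide strips 8 mm wide, 12 mm high along both sides (x = -79, +79 mm) leave a 150 mm wide lane along y, open at both ends. The tray stands at its -y end, axes within 1 degree of the plate's, 2 to 6 mm away. Origin: centre of the underside; z up
- plate_edge (a point): middle of the open top edge of the plate at its -y end, beside the tray, on the top face
- tray: loose steel tray, 200 mm (its x) by 180 mm (its y), walls 36 mm high, 4 mm thick, floor 4 mm, about 0.4 kg, standing on the bench. Uprights at the middle of its x ends carry a flat-sided bar handle over its middle along x: 14 mm thick, 20 mm tall, top 112 mm above the underside, 88 mm free below it. Its -x -y corner has an outward pouring lip at the rim. Origin: centre of the underside
- tray_bar (a point): middle of the bar handle of the tray, 102 mm above its underside, where to grip it (fingers closing along the tray's y)
- tray_corner (a point): inner floor corner of the tray under the pouring lip (at -96, -86, 4 mm in the tray's frame): where the caps must gather
- scraper: loose grey plastic scraper block that stands upright on the bench: 136 mm long (its x), 30 mm thick (its y), 56 mm tall; the top 16 mm is only 90 mm long. about 0.2 kg. Pick it across its thickness from above. Origin: centre of the underside. It may stand to the left of the plate or to the right of the tray
- cap1: loose black screw cap, a disc 20 mm wide and 12 mm tall, 12 g, smooth: on plate and tray it begins to slide at a slope of 7 to 10 degrees, more where it also rubs along a wall; starts on the sorting plate, within 62 mm of its middle line and 75 mm to 170 mm from its +y end. Origin: centre of its underside
- cap2: loose black screw cap, a disc 20 mm wide and 12 mm tall, 12 g, smooth: on plate and tray it begins to slide at a slope of 7 to 10 degrees, more where it also rubs along a wall; starts on the sorting plate, within 62 mm of its middle line and 75 mm to 170 mm from its +y end. Origin: centre of its underside
- cap3: loose black screw cap, a disc 20 mm wide and 12 mm tall, 12 g, smooth: on plate and tray it begins to slide at a slope of 7 to 10 degrees, more where it also rubs along a wall; starts on the sorting plate, within 62 mm of its middle line and 75 mm to 170 mm from its +y end. Origin: centre of its underside
- cap4: loose black screw cap, a disc 20 mm wide and 12 mm tall, 12 g, smooth: on plate and tray it begins to slide at a slope of 7 to 10 degrees, more where it also rubs along a wall; starts in the tray. Origin: centre of its underside
- cap5: loose black screw cap, a disc 20 mm wide and 12 mm tall, 12 g, smooth: on plate and tray it begins to slide at a slope of 7 to 10 degrees, more where it also rubs along a wall; starts in the tray. Origin: centre of its underside
- beaker: clear open beaker, 72 mm wide, 85 mm tall; a bystander, to be left alone. Origin: centre of its underside
- amber_bottle: amber bottle, 70 mm wide, 160 mm tall; a bystander, to be left alone. Origin: centre of its underside
- jar: small clear jar with white lid, 54 mm wide, 65 mm tall; a bystander, to be left alone. Origin: centre of its underside
- dish: shallow white ceramic dish, 90 mm wide, 22 mm tall; a bystander, to be left alone. Origin: centre of its underside

How it is judged:
On the way:
1. the three caps from the plate are in the tray, which stands level on the bench, while the scraper is still held (x of cap1 in the frame of tray between -0.1 and 0.1 m and y of cap1 in the frame of tray between -0.09 and 0.09 m and z of cap1 in the frame of tray between -0.005 and 0.036 m and x of cap2 in the frame of tray between -0.1 and 0.1 m and y of cap2 in the frame of tray between -0.09 and 0.09 m and z of cap2 in the frame of tray between -0.005 and 0.036 m and x of cap3 in the frame of tray between -0.1 and 0.1 m and y of cap3 in the frame of tray between -0.09 and 0.09 m and z of cap3 in the frame of tray between -0.005 and 0.036 m and angle between tray's own z axis and vertical below 0.15 rad and height (world z) of tray below 0.02 m and contact force between the fingers and scraper above 0.5 N), for 0.1 s.
At the end, for the whole second after the job is handed in: the fingers hold the tray still, tilted 15 to 51 degrees, its lipped floor corner over 30 mm above the bench, off plate and scraper; all five caps rest in it, each within 105 mm of that corner; the scraper is let go, at rest on bench or plate (x of cap1 in the frame of tray between -0.1 and 0.1 m and y of cap1 in the frame of tray between -0.09 and 0.09 m and z of cap1 in the frame of tray between -0.005 and 0.036 m and distance between each of cap1, cap2, cap3, cap4, cap5 and tray_corner below 0.105 m and linear speed of each of cap1, cap2, cap3, cap4, cap5, tray, scraper below 0.05 m/s and x of cap2 in the frame of tray between -0.1 and 0.1 m and y of cap2 in the frame of tray between -0.09 and 0.09 m and z of cap2 in the frame of tray between -0.005 and 0.036 m and x of cap3 in the frame of tray between -0.1 and 0.1 m and y of cap3 in the frame of tray between -0.09 and 0.09 m and z of cap3 in the frame of tray between -0.005 and 0.036 m and x of cap4 in the frame of tray between -0.1 and 0.1 m and y of cap4 in the frame of tray between -0.09 and 0.09 m and z of cap4 in the frame of tray between -0.005 and 0.036 m and x of cap5 in the frame of tray between -0.1 and 0.1 m and y of cap5 in the frame of tray between -0.09 and 0.09 m and z of cap5 in the frame of tray between -0.005 and 0.036 m and angle between tray's own z axis and vertical between 0.26 and 0.9 rad and height (world z) of tray_corner above 0.03 m and contact force between the fingers and tray above 1 N and contact force between tray and plate below 0.2 N and contact force between each of tray, the fingers and scraper below 0.2 N and height (world z) of scraper below 0.065 m); the arm keeps its last pose, push and grip.
It fails at once if the beaker is moved by more than 40 mm or knocked over (distance of beaker from where it was at the start of the episode above 0.04 m or angle between beaker's own z axis and vertical above 0.5 rad).
It fails at once if the amber bottle is moved by more than 40 mm or knocked over (distance of amber_bottle from where it was at the start of the episode above 0.04 m or angle between amber_bottle's own z axis and vertical above 0.5 rad).
It fails at once if the jar is moved by more than 40 mm or knocked over (distance of jar from where it was at the start of the episode above 0.04 m or angle between jar's own z axis and vertical above 0.5 rad).
It fails at once if the dish is moved by more than 40 mm or knocked over (distance of dish from where it was at the start of the episode above 0.04 m or angle between dish's own z axis and vertical above 0.5 rad).
It also fails if it takes over 72 s, if anything falls off the work surface, if the arm or the gripper's body presses on something with over 40 N, if the wrist force passes 120 N, or if a joint passes its speed limit or range.

## Working session

There is one attempt and no reset: what is moved stays moved. The work goes in short steps, Python scripts to look and compute and a tool call to move; the robot and the scene stay as the last step left them, time stands still between calls to the robot, and variables do not carry over. Pictures are saved under pics/ and viewed, at most 10 in all, crops included, and the job is handed in when it is done.

Besides the shell and the picture viewer there is one more tool, called in YAML: its name, and indented under it one key for each argument. apply_moves: Moves the arm, as the interface text tells. Its arguments: {"type":"object","properties":{"commands":{"type":"array"}},"required":["commands"]}

```bash
mkdir -p pics
cat > h.py <<'E'
from station import *
import numpy as np, cv2
def ray(cam,u,v,z):
    c=camera_info(cam);K=np.array(c["intrinsics"]);R=np.array(c["attitude"]);t=np.array(c["xyz"])
    d=R@np.linalg.inv(K)@np.array([u,v,1.]);return t+d*(z-t[2])/d[2]
def proj(cam,p):
    c=camera_info(cam);K=np.array(c["intrinsics"]);R=np.array(c["attitude"]);t=np.array(c["xyz"])
    q=K@(R.T@(np.array(p)-t));return q[:2]/q[2]
E
python3 - <<'E'
from h import *
np.set_printoptions(precision=3,suppress=True)
ims=[snapshot("top"),snapshot("side")]
for n,i in zip(("top","side"),ims): cv2.imwrite(f"pics/{n}0.png",i[:,:,::-1]); c=camera_info(n);print(n,c)
for q in ["plate","tray","tray_bar","scraper","cap1","beaker","amber_bottle","jar","dish"]:
    print(q,[(round(float(r["score"]),2),np.round(r["bbox"]).tolist()) for r in recognise("top",q)][:7])
s=read_state();print(s["time"],s["ee_pos"],s["tool_rot"])
E
```

```text
top {'intrinsics': array([[541.81 ,   0.   , 320.806],
       [  0.   , 541.81 , 245.517],
       [  0.   ,   0.   ,   1.   ]]), 'xyz': array([ 0.348, -0.   ,  1.142]), 'attitude': array([[ 0.013, -0.993,  0.12 ],
       [-1.   , -0.01 ,  0.019],
       [-0.018, -0.12 , -0.993]])}
side {'intrinsics': array([[522.231,   0.   , 314.587],
       [  0.   , 522.231, 238.73 ],
       [  0.   ,   0.   ,   1.   ]]), 'xyz': array([-0.077,  0.669,  0.612]), 'attitude': array([[-0.777, -0.307,  0.55 ],
       [-0.629,  0.413, -0.658],
       [-0.025, -0.857, -0.514]])}
plate [(0.57, [250.0, 166.0, 352.0, 251.0])]
tray [(0.94, [352.0, 156.0, 456.0, 283.0])]
tray_bar [(0.81, [353.0, 156.0, 452.0, 282.0])]
scraper [(0.87, [121.0, 214.0, 146.0, 283.0])]
cap1 [(0.64, [366.0, 208.0, 376.0, 215.0]), (0.45, [317.0, 177.0, 324.0, 191.0]), (0.41, [411.0, 189.0, 422.0, 203.0]), (0.38, [297.0, 203.0, 305.0, 214.0]), (0.2, [354.0, 158.0, 454.0, 285.0])]
beaker [(0.78, [499.0, 212.0, 544.0, 246.0])]
amber_bottle [(0.6, [470.0, 110.0, 516.0, 163.0]), (0.39, [456.0, 314.0, 499.0, 362.0])]
jar [(0.89, [184.0, 305.0, 218.0, 330.0])]
dish [(0.9, [457.0, 316.0, 502.0, 362.0])]
0.55 [0.2   0.697 0.405] [[-0.961  0.276  0.   ]
 [ 0.276  0.961 -0.   ]
 [-0.    -0.    -1.   ]]
```

View pics/top0.png

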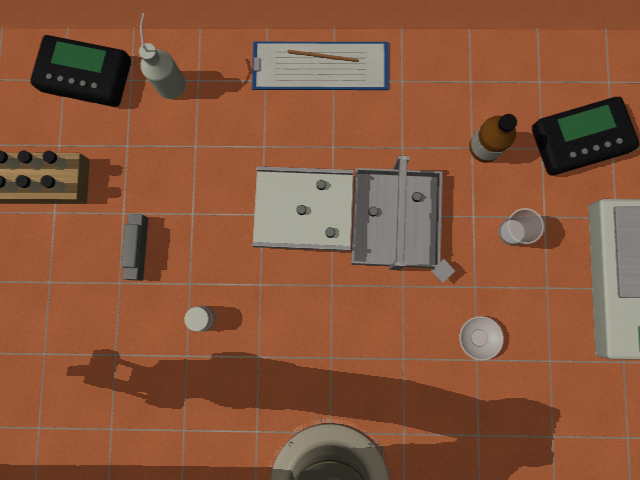

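View pics/side0.png

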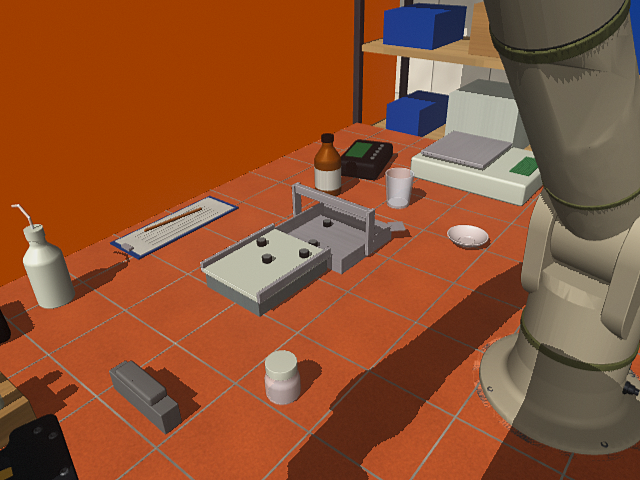

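The top view shows the plate at cols 254–352, rows 168–250, with its caps at (321,185), (302,210) and (330,232). The tray is at cols 353–442, with the lip at (443,270) and caps at (374,211) and (417,197). The scraper stands left at (134,247), its long axis roughly along x. The side view agrees. Next I fit the poses from the masks.

```bash
cat >> h.py <<'E'
from scipy.optimize import minimize
def box(x0,x1,y0,y1,z0,z1): return np.array([[x,y,z] for x in(x0,x1) for y in(y0,y1) for z in(z0,z1)])/1000.
SCR=[box(-68,68,-15,15,0,40),box(-45,45,-15,15,40,56)]
PL=[box(-83,83,-100,100,0,45),box(-83,-75,-100,100,45,57),box(75,83,-100,100,45,57)]
TR=[box(-100,100,-90,90,0,36),box(-100,100,-7,7,92,112),box(-104,-96,-10,10,0,112),box(96,104,-10,10,0,112)]
def render(cam,boxes,p,S=4):
    c,s=np.cos(p[2]),np.sin(p[2]);R=np.array([[c,-s,0],[s,c,0],[0,0,1]])
    z0=p[3] if len(p)>3 else 0
    m=np.zeros((480*S,640*S),np.uint8)
    for b in boxes:
        w=b@R.T+[p[0],p[1],z0]
        uv=np.array([proj(cam,q) for q in w])
        h=cv2.convexHull(((uv+.5)*S*16).astype(np.int32)); cv2.fillConvexPoly(m,h,255,shift=4)
    return cv2.resize(m,(640,480),interpolation=cv2.INTER_AREA)/255.
def fit(boxes,masks,p0,st=(.01,.01,.06)):
    def f(p):
        e=0
        for cam,m in masks.items():
            r=render(cam,boxes,p); e+=1-np.minimum(r,m).sum()/np.maximum(r,m).sum()
        return e
    p0=np.array(p0,float);sim=np.vstack([p0]+[p0+np.eye(len(p0))[i]*st[i] for i in range(len(p0))])
    r=minimize(f,p0,method="Nelder-Mead",options=dict(initial_simplex=sim,xatol=2e-4,fatol=1e-4,maxiter=200))
    return r.x,r.fun
def mask(cam,q): 
    r=silhouettes(cam,q); return r[0]["mask"].astype(float),r[0]["score"]
E
python3 - <<'E'
from h import *
np.set_printoptions(precision=4,suppress=True)
snapshot("top");snapshot("side")
for q,b,uv in [("scraper",SCR,(134,248)),("plate",PL,(303,210)),("tray",TR,(397,218))]:
    p=ray("top",*uv,.04)
    for cams in (["top"],["side"],["top","side"]):
        try:
            ms={};
            for c in cams: ms[c],sc=mask(c,q)
            print(q,cams,*fit(b,ms,[p[0],p[1],0]))
        except Exception as e: print(q,cams,e)
for uv in [(321,185),(302,210),(330,232)]: print("cap",ray("top",*uv,.057))
for uv in [(374,211),(417,197)]: print("cap",ray("top",*uv,.016))
for n,uv,z in[("beaker",(523,226),.04),("bottle",(488,148),.0),("jar",(199,319),.05),("dish",(481,338),.015)]: print(n,ray("top",*uv,z))
print("plate corners z57",[ray("top",*uv,.057)[:2] for uv in[(256,168),(353,170),(352,250),(254,247)]])
print("bar ends z112",[ray("top",*uv,.112)[:2] for uv in[(403,157),(399,266)]])
E
```

```text
scraper ['top'] [ 0.4764  0.4099 -0.0125] 0.08362152178704718
scraper ['side'] [0.472  0.4059 0.    ] 1.0
scraper ['top', 'side'] [ 0.4764  0.4099 -0.0125] 1.0836215217870473
plate ['top'] [ 0.5594  0.0598 -0.0309] 0.06730170086081533
plate ['side'] [ 0.5648  0.0584 -0.0394] 0.09945181620622934
plate ['top', 'side'] time passes only in moves, steps and waits
tray ['top'] time passes only in moves, steps and waits
tray ['side'] [ 0.5444 -0.1329 -0.0206] 0.19977618234111105
tray ['top', 'side'] time passes only in moves, steps and waits
cap [0.6038 0.0219 0.057 ]
cap [0.5515 0.0599 0.057 ]
cap [0.5069 0.0024 0.057 ]
cap [ 0.5585 -0.0896  0.016 ]
cap [ 0.5893 -0.1802  0.016 ]
beaker [ 0.5257 -0.3918  0.04  ]
bottle [ 0.7018 -0.3364  0.    ]
jar [0.329  0.2632 0.05  ]
dish [ 0.2974 -0.3081  0.015 ]
plate corners z57 [array([0.6384, 0.156 ]), array([ 0.6357, -0.0433]), array([ 0.4707, -0.0422]), array([0.4747, 0.1557])]
bar ends z112 [array([ 0.6479, -0.1383]), array([ 0.4349, -0.1296])]
```

apply_moves:
  commands:
    - [0,[0,0,0],-0.25]
    - [0,[0,0,0],-0.5]
    - [0,[0,0,0],-0.5]

```text
time: 1.62
ee_pos: [0.2005, 0.6967, 0.4047]
tool_rot: [[-1.0, 0.031, -0.0], [0.031, 1.0, 0.0], [0.0, 0.0, -1.0]]
ft_force: [0.8, -0.1, 0.8]
finger_gap: 0.0932
grasp_force: 0.0
```

apply_moves:
  commands:
    - [0,[-0.4,-0.4,0],0]
    - [0,[-0.8,-0.8,0],0]
    - [0,[-0.95,-0.93,0],0]

```text
time: 2.0
ee_pos: [0.2956, 0.5983, 0.405]
tool_rot: [[-0.999, 0.037, 0.001], [0.037, 0.999, -0.001], [-0.002, -0.001, -1.0]]
ft_force: [0.0, 0.4, -0.2]
finger_gap: 0.0928
grasp_force: 0.0
```

apply_moves:
  commands:
    - [0,[-0.4,-0.4,0],0]
    - [0,[-0.8,-0.8,0],0]
    - [0,[-0.95,-0.93,0],0]

```text
time: 2.38
ee_pos: [0.387, 0.5029, 0.405]
tool_rot: [[-0.999, 0.036, 0.001], [0.036, 0.999, -0.001], [-0.001, -0.001, -1.0]]
ft_force: [0.0, 0.7, 0.2]
finger_gap: 0.0933
grasp_force: 0.0
```

apply_moves:
  commands:
    - [0,[-0.4,-0.4,0],0]
    - [0,[-0.7,-0.7,0],0]
    - [0,[-0.85,-0.83,0],0]
    - [0,[-0.85,-0.83,0],0]
    - [0,[-0.85,-0.83,0],0]

```text
time: 3.0
ee_pos: [0.4656, 0.4217, 0.4047]
tool_rot: [[-1.0, 0.028, -0.001], [0.028, 1.0, 0.001], [0.001, 0.001, -1.0]]
ft_force: [-1.0, -0.0, -0.5]
finger_gap: 0.0931
grasp_force: 0.0
```

Run:
```python
from h import *
np.set_printoptions(precision=4,suppress=True)
s=read_state();print(s["time"],s["ee_pos"],s["tool_rot"],s["ft_force"]);print(camera_info("wrist"))
im=snapshot("wrist");cv2.imwrite("pics/w1.png",im[:,:,::-1])
try:
    m,sc=mask("wrist","scraper");print(sc,m.sum(),fit(SCR,{"wrist":m},[.476,.41,-.01]))
except Exception as e: print(e)
```

```text
3.0 [0.4656 0.4217 0.4047] [[-0.9996  0.0275 -0.0008]
 [ 0.0275  0.9996  0.0011]
 [ 0.0009  0.001  -1.    ]] [-1.0008 -0.0215 -0.5282]
{'intrinsics': array([[400.3231,   0.    , 320.3145],
       [  0.    , 400.3231, 239.2338],
       [  0.    ,   0.    ,   1.    ]]), 'xyz': array([0.395 , 0.4222, 0.3842]), 'attitude': array([[ 0.0281,  0.9654,  0.2593],
       [ 0.9996, -0.0278, -0.0046],
       [ 0.0027,  0.2593, -0.9658]])}
0.68 5215.0 (array([ 0.4755,  0.4107, -0.0294]), np.float64(0.03553071036014166))
```

View pics/w1.png

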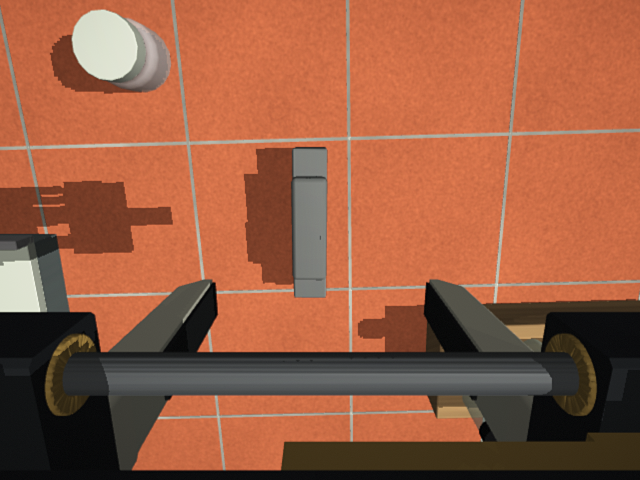

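The wrist view shows the scraper at cols 293–327, rows 148–297, aligned with the fingers. The mask fit agrees, so I descend and grip.

apply_moves:
  commands:
    - [0,[-0.1,-0.11,0.4],0]
    - [0,[-0.1,-0.11,0.8],0]
    - [0,[-0.1,-0.11,0.98],0]

```text
time: 3.48
ee_pos: [0.4756, 0.4091, 0.3048]
tool_rot: [[-1.0, 0.028, -0.002], [0.028, 1.0, -0.001], [0.002, -0.002, -1.0]]
ft_force: [-0.4, 0.5, 0.3]
finger_gap: 0.0929
grasp_force: 0.0
```

apply_moves:
  commands:
    - [0,[0,0,0.4],0]
    - [0,[0,0,0.8],0]
    - [0,[0,0,1.0],0]
    - [0,[0,0,1.0],0]
    - [1,[0,0,1.0],0]
    - [1,[0,0,1.0],0]
    - [1,[0,0,1.0],0]
    - [1,[0,0,1.0],0]

```text
time: 4.47
ee_pos: [0.4769, 0.4085, 0.2073]
tool_rot: [[-1.0, 0.03, 0.001], [0.03, 1.0, 0.001], [-0.001, 0.001, -1.0]]
ft_force: [-0.3, -0.2, 0.2]
finger_gap: 0.0575
grasp_force: 0.0
```

apply_moves:
  commands:
    - [1,[0,0,0],0]
    - [1,[0,0,0],0]
    - [1,[0,0,0],0]
    - [1,[0,0,0],0]

```text
time: 4.97
ee_pos: [0.4768, 0.4087, 0.2068]
tool_rot: [[-1.0, 0.03, 0.0], [0.03, 1.0, 0.0], [-0.0, 0.0, -1.0]]
ft_force: [0.3, 1.2, -0.6]
finger_gap: 0.03
grasp_force: 30.0
```

apply_moves:
  commands:
    - [1,[0,0,-0.4],0]
    - [1,[0,0,-0.8],0]
    - [1,[0,0,-1.0],0]

```text
time: 5.35
ee_pos: [0.4769, 0.4084, 0.3086]
tool_rot: [[-1.0, 0.03, 0.001], [0.03, 1.0, 0.001], [-0.001, 0.001, -1.0]]
ft_force: [1.2, -0.3, -1.9]
finger_gap: 0.0299
grasp_force: 30.0
```

apply_moves:
  commands:
    - [1,[-0.15,-0.4,-0.2],0]
    - [1,[-0.3,-0.8,-0.4],0]
    - [1,[-0.4,-1.0,-0.5],0]

```text
time: 5.72
ee_pos: [0.5145, 0.3046, 0.3576]
tool_rot: [[-0.999, 0.032, 0.001], [0.032, 0.999, -0.001], [-0.001, -0.001, -1.0]]
ft_force: [0.2, 0.0, -1.1]
finger_gap: 0.0297
grasp_force: 30.0
```

apply_moves:
  commands:
    - [1,[-0.15,-0.4,0],0]
    - [1,[-0.3,-0.8,0],0]
    - [1,[-0.4,-1.0,0],0]
    - [1,[-0.4,-1.0,0],0]
    - [1,[-0.4,-1.0,0],0]

```text
time: 6.35
ee_pos: [0.5503, 0.207, 0.3566]
tool_rot: [[-1.0, 0.029, -0.001], [0.029, 1.0, 0.0], [0.001, 0.0, -1.0]]
ft_force: [-0.6, 0.3, -1.3]
finger_gap: 0.0294
grasp_force: 30.0
```

Run:
```python
from h import *
np.set_printoptions(precision=4,suppress=True)
s=read_state();print(s["time"],s["ee_pos"],s["tool_rot"][0],s["finger_gap"],s["grasp_force"])
im=snapshot("wrist");cv2.imwrite("pics/w2.png",im[:,:,::-1])
try:
    m,sc=mask("wrist","plate");print(sc,m.sum());np.save("m.npy",m)
except Exception as e: print(e)
p=[.557,.0575,-.03]
c,s_=np.cos(p[2]),np.sin(p[2])
for l in [(79,100,57),(-79,100,57),(79,-100,57),(-79,-100,57),(0,-100,45)]:
    x,y,z=np.array(l)/1000;print(l,proj("wrist",[p[0]+c*x-s_*y,p[1]+s_*x+c*y,z]))
snapshot("top")
for q in("plate","tray"):
    try:
        m,sc=mask("top",q);np.save(f"mt_{q}.npy",m);b=PL if q=="plate" else TR
        print(q,sc,fit(b,{"top":m},[.557,.0575,-.03] if q=="plate" else [.545,-.135,-.03]))
    except Exception as e: print(q,e)
```

```text
6.35 [0.5503 0.207  0.3566] [-0.9996  0.0291 -0.0006] 0.029434640772633306 29.99788910150528
0.8 47934.0
(79, 100, 57) [257.3635 345.743 ]
(-79, 100, 57) [248.1615 135.8157]
(79, -100, 57) [ -0.4367 345.6678]
(-79, -100, 57) [-48.8918 135.3485]
(0, -100, 45) [ -9.8024 243.4751]
plate 0.56 (array([ 0.5587,  0.0583, -0.044 ]), np.float64(0.11148841859288616))
tray 0.58 (array([ 0.5443, -0.1345, -0.0353]), np.float64(0.06158144412957711))
```

View pics/w2.png

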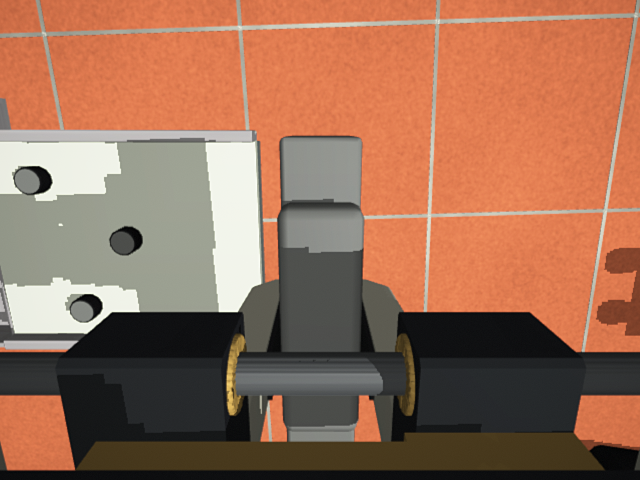

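The wrist view shows the plate strip at rows 131–141, ending at col 257, with caps at (31,180), (124,241) and (85,308). It matches the predicted x, and y is a few mm larger. I lower the scraper into the lane.

apply_moves:
  commands:
    - [1,[-0.06,-0.4,0],0]
    - [1,[-0.12,-0.82,0.1],0]
    - [1,[-0.12,-0.82,0.5],0]
    - [1,[-0.12,-0.82,0.8],0]
    - [1,[-0.12,-0.82,0.95],0]
    - [1,[-0.12,-0.82,1.0],0]
    - [1,[-0.12,-0.82,1.0],0]

```text
time: 7.48
ee_pos: [0.5605, 0.1242, 0.2572]
tool_rot: [[-1.0, 0.029, 0.001], [0.029, 1.0, 0.0], [-0.001, 0.0, -1.0]]
ft_force: [1.0, -0.1, -1.2]
finger_gap: 0.0296
grasp_force: 30.0
```

Run:
```python
from h import *
np.set_printoptions(precision=4,suppress=True)
s=read_state();print(s["time"],s["ee_pos"],s["tool_rot"][0],s["ft_force"])
im=snapshot("side");cv2.imwrite("pics/s2.png",cv2.resize(im[150:330,180:430],(750,540),interpolation=cv2.INTER_CUBIC)[:,:,::-1])
```

```text
7.475 [0.5605 0.1242 0.2572] [-0.9996  0.0294  0.0005] [ 1.0216 -0.0549 -1.1503]
```

View pics/s2.png

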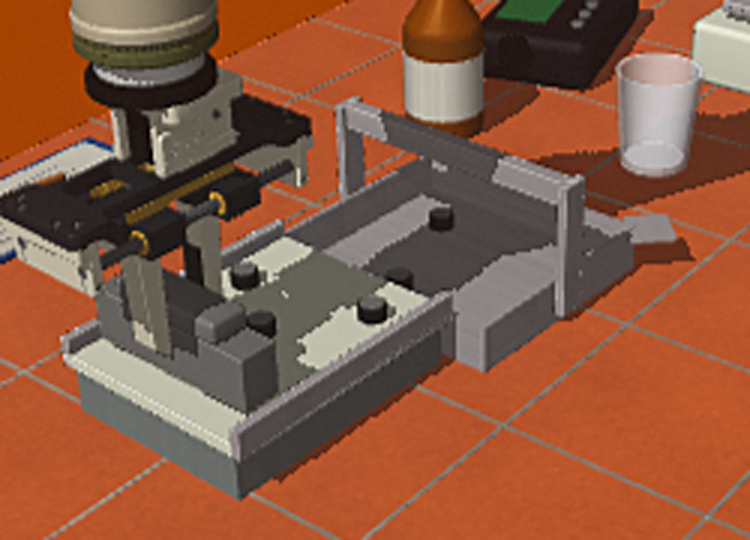

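The side view shows the scraper between both strips (around (190,340)), behind all three caps. I lower it 3.5 mm and sweep slowly.

apply_moves:
  commands:
    - [1,[0,0,0.035],0]
    - [1,[0,-0.12,0.035],0]
    - [1,[0,-0.26,0.035],0]
    - [1,[0,-0.4,0.035],0]
    - [1,[0,-0.54,0.035],0]
    - [1,[0,-0.68,0.035],0]
    - [1,[0,-0.82,0.035],0]
    - [1,[0,-0.95,0.035],0]

```text
time: 8.52
ee_pos: [0.5575, 0.0279, 0.2532]
tool_rot: [[-1.0, 0.03, 0.0], [0.03, 1.0, -0.0], [-0.0, -0.0, -1.0]]
ft_force: [-0.8, 0.4, -2.0]
finger_gap: 0.0299
grasp_force: 30.0
```

apply_moves:
  commands:
    - [1,[0,-0.11,0],0]
    - [1,[0,-0.22,0],0]
    - [1,[0,-0.33,0],0]
    - [1,[0,-0.44,0],0]
    - [1,[0,-0.55,0],0]
    - [1,[0,-0.66,0],0]
    - [1,[0,-0.77,0],0]
    - [1,[0,-0.77,0],0]

```text
time: 9.52
ee_pos: [0.5551, -0.0492, 0.2532]
tool_rot: [[-1.0, 0.031, 0.0], [0.031, 1.0, -0.0], [-0.0, -0.0, -1.0]]
ft_force: [-0.5, 0.6, -1.4]
finger_gap: 0.0302
grasp_force: 30.0
```

apply_moves:
  commands:
    - [1,[0,0,0],0]
    - [1,[0,0,0],0]

```text
time: 9.78
ee_pos: [0.5552, -0.0476, 0.2533]
tool_rot: [[-1.0, 0.029, 0.0], [0.029, 1.0, 0.0], [-0.0, 0.0, -1.0]]
ft_force: [-0.1, -0.4, -1.2]
finger_gap: 0.0302
grasp_force: 30.0
```

Run:
```python
from h import *
im=snapshot("side");cv2.imwrite("pics/s3.png",cv2.resize(im[150:330,180:430],(750,540),interpolation=cv2.INTER_CUBIC)[:,:,::-1])
```

```text
(no output)
```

View pics/s3.png

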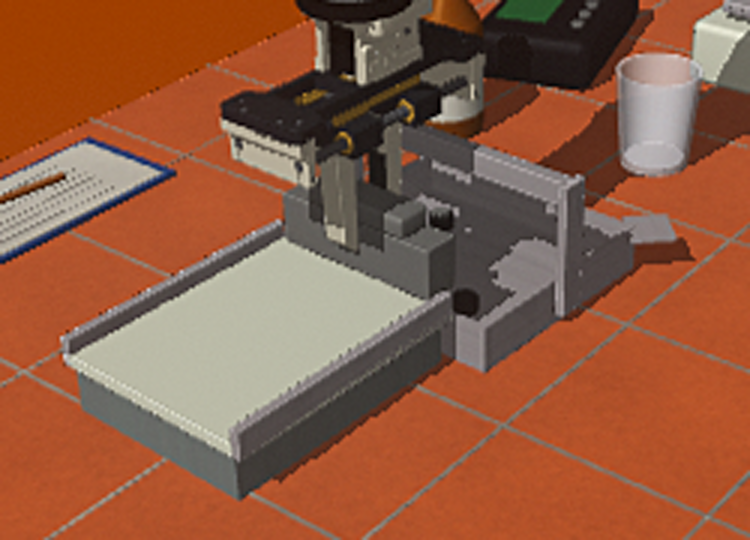

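The plate in front of the scraper is empty, and one cap shows inside the tray at (465,300). I retreat while still holding the scraper and check all five from the top.

apply_moves:
  commands:
    - [1,[0,0.4,0],0]
    - [1,[0,0.8,0],0]
    - [1,[0,1.0,0],0]

```text
time: 10.2
ee_pos: [0.5581, 0.0547, 0.2533]
tool_rot: [[-1.0, 0.027, 0.0], [0.027, 1.0, 0.001], [-0.0, 0.001, -1.0]]
ft_force: [-1.0, -0.1, -1.7]
finger_gap: 0.0296
grasp_force: 30.0
```

apply_moves:
  commands:
    - [1,[0,0.3,0],0]
    - [1,[0,0.5,0],0]
    - [1,[0,0.5,0],0]

```text
time: 10.58
ee_pos: [0.5596, 0.1036, 0.2532]
tool_rot: [[-1.0, 0.027, 0.0], [0.027, 1.0, 0.001], [-0.0, 0.001, -1.0]]
ft_force: [-0.3, -0.6, -2.2]
finger_gap: 0.0298
grasp_force: 30.0
```

Run:
```python
from h import *
np.set_printoptions(precision=4,suppress=True)
im=snapshot("top");cv2.imwrite("pics/t3.png",cv2.resize(im[140:300,240:470],(800,556),interpolation=cv2.INTER_CUBIC)[:,:,::-1])
for r in recognise("top","cap1"):
    b=r["bbox"];u,v=(b[0]+b[2])/2,(b[1]+b[3])/2;print(round(float(r["score"]),2),np.round(b),ray("top",u,v,.012))
print([(round(float(r["score"]),2),np.round(r["bbox"])) for r in recognise("top","tray")])
m,sc=mask("top","tray");print(fit(TR,{"top":m},[.545,-.135,-.03]))
```

```text
0.66 [413. 192. 423. 202.] [ 0.5903 -0.1827  0.012 ]
0.56 [368. 205. 378. 216.] [ 0.5602 -0.0877  0.012 ]
0.47 [371. 235. 380. 242.] [ 0.5004 -0.0929  0.012 ]
[(0.65, array([348., 155., 453., 284.]))]
(array([ 0.5443, -0.1349, -0.032 ]), np.float64(0.08427208083832327))
```

View pics/t3.png

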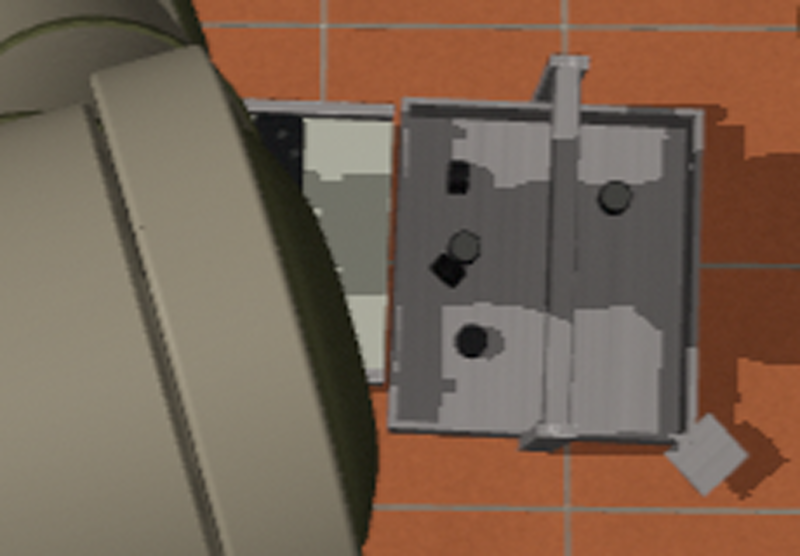

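All five caps are in the tray, two of them on edge, and the plate is clear. The scraper goes down here. The moves allow no tilt command, so I'll grip the bar off-centre toward +x and let the tray pivot between the pads, -x end down.

apply_moves:
  commands:
    - [1,[0,0,0.015],0]
    - [0.5,[0,0,0.015],0]
    - [0,[0,0,0.015],0]
    - [0,[0,0,0.015],0]
    - [0,[0,0,0.015],0]
    - [0,[0,0,0.015],0]
    - [0,[0,0,0.015],0]
    - [0,[0,0,-0.2],0]

```text
time: 11.78
ee_pos: [0.5593, 0.1018, 0.2723]
tool_rot: [[-1.0, 0.029, -0.003], [0.029, 1.0, -0.001], [0.003, -0.001, -1.0]]
ft_force: [0.3, 0.3, 0.8]
finger_gap: 0.0916
grasp_force: 0.0
```

apply_moves:
  commands:
    - [0,[0,0,-0.4],0]
    - [0,[0,0,-0.8],0]
    - [0,[-0.1,-0.3,-0.8],0]
    - [0,[-0.2,-0.7,-0.8],0]
    - [0,[-0.31,-1.0,-0.8],0]

```text
time: 12.4
ee_pos: [0.5877, -0.0006, 0.3535]
tool_rot: [[-1.0, 0.03, 0.0], [0.03, 1.0, -0.0], [-0.0, -0.0, -1.0]]
ft_force: [-0.1, 1.1, 0.2]
finger_gap: 0.0929
grasp_force: 0.0
```

apply_moves:
  commands:
    - [0,[0,-0.4,0],0]
    - [0,[0,-0.8,0],0]
    - [0,[0,-1.0,0],0]

```text
time: 12.78
ee_pos: [0.5844, -0.1012, 0.3532]
tool_rot: [[-0.999, 0.032, -0.0], [0.032, 0.999, -0.001], [0.0, -0.001, -1.0]]
ft_force: [-0.3, 0.3, 0.4]
finger_gap: 0.0928
grasp_force: 0.0
```

apply_moves:
  commands:
    - [0,[0,-0.38,0],0]
    - [0,[0,-0.38,0],0]
    - [0,[0,-0.38,0],0]

```text
time: 13.15
ee_pos: [0.5837, -0.1359, 0.3532]
tool_rot: [[-1.0, 0.029, 0.0], [0.029, 1.0, 0.001], [-0.0, 0.001, -1.0]]
ft_force: [0.4, 0.7, 0.6]
finger_gap: 0.0927
grasp_force: 0.0
```

Run:
```python
from h import *
np.set_printoptions(precision=4,suppress=True)
s=read_state();print(s["time"],s["ee_pos"],s["tool_rot"][0],s["finger_gap"])
im=snapshot("wrist");cv2.imwrite("pics/w4.png",im[:,:,::-1])
p=[.544,-.1347,-.032];c,s_=np.cos(p[2]),np.sin(p[2])
for l in [(0,-7,112),(0,7,112),(-100,-7,112),(-100,7,112),(-100,-90,36),(-100,90,36)]:
    x,y,z=np.array(l)/1000;print(l,proj("wrist",[p[0]+c*x-s_*y,p[1]+s_*x+c*y,z]))
```

```text
13.15 [ 0.5837 -0.1359  0.3532] [-0.9996  0.0291  0.    ] 0.09270859264957579
(0, -7, 112) [308.7149 189.0581]
(0, 7, 112) [334.0661 189.1319]
(-100, -7, 112) [307.8391 -15.831 ]
(-100, 7, 112) [336.5723 -15.6983]
(-100, -90, 36) [187.0298  23.8748]
(-100, 90, 36) [455.4681  25.0238]
```

View pics/w4.png

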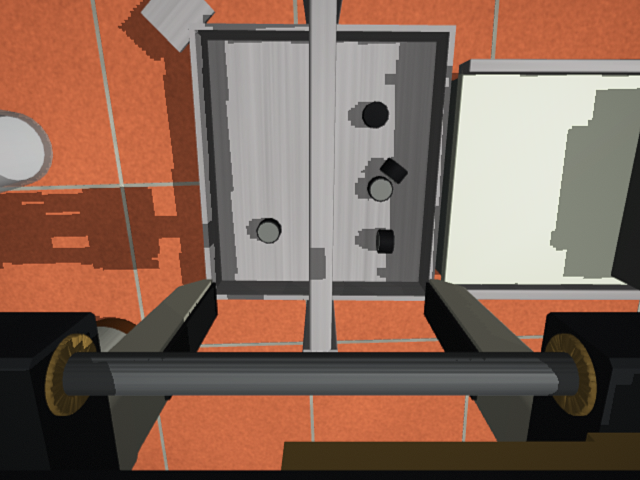

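The bar sits at cols 308–336, centred between the fingers as predicted. Four caps lie on the plate side and one on the far side. I descend, grip and lift gently.

apply_moves:
  commands:
    - [0,[0,0,0.4],0]
    - [0,[0,0,0.81],0]
    - [0,[0,0,0.81],0]
    - [1,[0,0,0.81],0]
    - [1,[0,0,0.81],0]
    - [1,[0,0,0.81],0]
    - [1,[0,0,0.81],0]
    - [1,[0,0,0.81],0]

```text
time: 14.2
ee_pos: [0.5836, -0.1371, 0.2726]
tool_rot: [[-1.0, 0.03, 0.001], [0.03, 1.0, -0.0], [-0.001, -0.0, -1.0]]
ft_force: [-0.2, -0.1, 0.1]
finger_gap: 0.0477
grasp_force: 0.0
```

apply_moves:
  commands:
    - [1,[0,0,0],0]
    - [1,[0,0,0],0]
    - [1,[0,0,-0.1],0]
    - [1,[0,0,-0.2],0]
    - [1,[0,0,-0.3],0]
    - [1,[0,0,-0.5],0]
    - [1,[0,0,-0.75],0]
    - [1,[0,0,-1.0],0]

```text
time: 15.2
ee_pos: [0.5833, -0.137, 0.3734]
tool_rot: [[-1.0, 0.03, -0.0], [0.03, 1.0, 0.0], [0.0, 0.0, -1.0]]
ft_force: [-0.4, -0.2, -4.6]
finger_gap: 0.0135
grasp_force: 30.0
```

apply_moves:
  commands:
    - [1,[0,0,-0.3],0]
    - [1,[0,0,-0.6],0]
    - [1,[0,0,-0.8],0]
    - [1,[0,0,-0.8],0]

```text
time: 15.7
ee_pos: [0.5835, -0.137, 0.454]
tool_rot: [[-1.0, 0.03, 0.003], [0.03, 1.0, -0.001], [-0.003, -0.0, -1.0]]
ft_force: [0.5, 0.1, -4.3]
finger_gap: 0.0139
grasp_force: 30.0
```

Run:
```python
from h import *
im=snapshot("side");w=snapshot("wrist")
a=cv2.resize(im[100:340,200:480],(400,343));b=cv2.resize(w,(400,300));b=np.vstack([b,np.zeros((43,400,3),np.uint8)])
cv2.imwrite("pics/s5.png",np.hstack([a,b])[:,:,::-1])
```

```text
(no output)
```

View pics/s5.png

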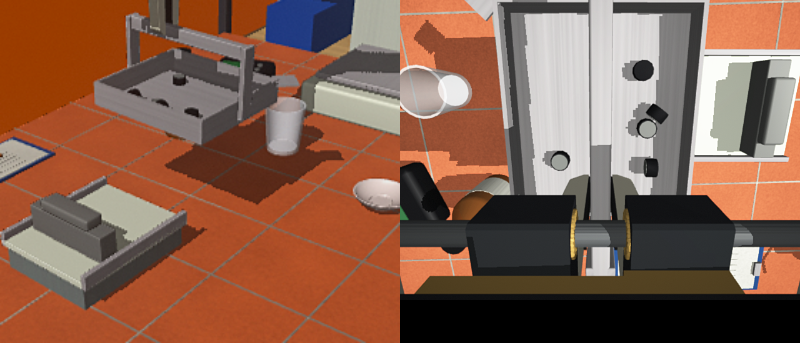

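The tray lifts level and the pads hold it without pivoting. The scraper is at rest on the plate. I first shift the caps toward the -y wall by inertia: a slow return, a gentle run-up, then an abrupt stop.

apply_moves:
  commands:
    - [1,[0,0.07,-0.05],0]
    - [1,[0,0.22,-0.1],0]
    - [1,[0,0.42,-0.15],0]
    - [1,[0,0.62,-0.2],0]
    - [1,[0,0.8,-0.2],0]
    - [1,[0,0.93,-0.2],0]
    - [1,[0,1.0,-0.2],0]
    - [1,[0,1.0,-0.2],0]

```text
time: 16.8
ee_pos: [0.5866, -0.0367, 0.4721]
tool_rot: [[-1.0, 0.029, -0.0], [0.029, 1.0, -0.0], [0.0, -0.0, -1.0]]
ft_force: [-0.4, -1.0, -4.5]
finger_gap: 0.0138
grasp_force: 30.0
```

apply_moves:
  commands:
    - [1,[0,0.07,0],0]
    - [1,[0,0.22,0],0]
    - [1,[0,0.42,0],0]
    - [1,[0,0.6,0],0]
    - [1,[0,0.7,0],0]
    - [1,[0,0.75,0],0]
    - [1,[0,0.75,0],0]

```text
time: 17.68
ee_pos: [0.5888, 0.0381, 0.4722]
tool_rot: [[-1.0, 0.03, -0.0], [0.03, 1.0, -0.0], [0.0, -0.0, -1.0]]
ft_force: [-0.4, 0.8, -3.2]
finger_gap: 0.0141
grasp_force: 30.0
```

apply_moves:
  commands:
    - [1,[0,-0.08,0],0]
    - [1,[0,-0.26,0],0]
    - [1,[0,-0.55,0],0]
    - [1,[0,-0.97,0],0]

```text
time: 18.18
ee_pos: [0.5857, -0.0609, 0.4723]
tool_rot: [[-1.0, 0.029, 0.0], [0.029, 1.0, -0.0], [-0.0, -0.0, -1.0]]
ft_force: [0.2, -0.3, -4.1]
finger_gap: 0.0136
grasp_force: 30.0
```

apply_moves:
  commands:
    - [1,[0,-0.5,0],0]
    - [1,[0,-1.0,0],0]
    - [1,[0,-1.0,0],0]
    - [1,[0,-1.0,0],0]
    - [1,[0,-1.0,0],0]

```text
time: 18.8
ee_pos: [0.5829, -0.1584, 0.4723]
tool_rot: [[-1.0, 0.029, 0.0], [0.029, 1.0, 0.0], [-0.0, 0.0, -1.0]]
ft_force: [0.3, -0.3, -4.7]
finger_gap: 0.0138
grasp_force: 30.0
```

```bash
cat >> h.py <<'E'
def caps(cam="wrist"):
    """caps in wrist view, returned in the tool frame (x,y) at z of tray floor for a level tray"""
    im=snapshot(cam); out=[]
    for r in recognise(cam,"cap1"):
        b=np.array(r["bbox"]);out.append((round(float(r["score"]),2),np.round([(b[0]+b[2])/2,(b[1]+b[3])/2,b[2]-b[0],b[3]-b[1]]).tolist()))
    return im,out
E
python3 - <<'E'
from h import *
im,o=caps();print(*o,sep="\n");print(read_state()["time"],read_state()["ee_pos"])
cv2.imwrite("pics/w6.png",im[:,:,::-1])
E
```

```text
(0.83, [294.0, 134.0, 18.0, 25.0])
(0.81, [355.0, 201.0, 29.0, 29.0])
(0.68, [352.0, 108.0, 21.0, 38.0])
(0.64, [214.0, 255.0, 31.0, 33.0])
(0.62, [360.0, 262.0, 18.0, 29.0])
18.9 [ 0.58297229 -0.15811455  0.47231456]
```

apply_moves:
  commands:
    - [1,[0,0.6,0],0]

```text
time: 19.02
ee_pos: [0.5846, -0.1025, 0.4722]
tool_rot: [[-0.999, 0.037, 0.0], [0.037, 0.999, -0.003], [-0.0, -0.003, -1.0]]
ft_force: [1.0, 2.3, -4.7]
finger_gap: 0.0137
grasp_force: 30.0
```

apply_moves:
  commands:
    - [1,[0,0.48,0],0]
    - [1,[0,0.82,0],0]
    - [1,[0,1.0,0],0]

```text
time: 19.4
ee_pos: [0.5876, 0.0037, 0.4724]
tool_rot: [[-1.0, 0.026, 0.0], [0.026, 1.0, 0.0], [-0.0, 0.001, -1.0]]
ft_force: [-0.1, -0.8, -4.3]
finger_gap: 0.0138
grasp_force: 30.0
```

apply_moves:
  commands:
    - [1,[0,0.1,0],0]
    - [1,[0,0.1,0],0]
    - [1,[0,0,0],0]
    - [1,[0,-0.2,0],0]
    - [1,[0,-0.54,0],0]

```text
time: 20.02
ee_pos: [0.5859, -0.055, 0.4723]
tool_rot: [[-1.0, 0.03, 0.0], [0.03, 1.0, -0.0], [-0.0, -0.0, -1.0]]
ft_force: [0.4, -0.8, -4.3]
finger_gap: 0.0137
grasp_force: 30.0
```

apply_moves:
  commands:
    - [1,[0,-0.46,0],0]

```text
time: 20.15
ee_pos: [0.5843, -0.1015, 0.4723]
tool_rot: [[-1.0, 0.03, 0.0], [0.03, 1.0, -0.0], [-0.0, -0.0, -1.0]]
ft_force: [0.2, -1.7, -4.5]
finger_gap: 0.0138
grasp_force: 30.0
```

apply_moves:
  commands:
    - [1,[0,-0.6,0],0]
    - [1,[0,-0.6,0],0]
    - [1,[0,-0.6,0],0]
    - [1,[0,-0.6,0],0]

```text
time: 20.65
ee_pos: [0.5828, -0.1586, 0.4722]
tool_rot: [[-1.0, 0.029, -0.0], [0.029, 1.0, 0.0], [0.0, 0.0, -1.0]]
ft_force: [0.2, 0.3, -4.3]
finger_gap: 0.0138
grasp_force: 30.0
```

Run:
```python
from h import *
im,o=caps();print(*o,sep="\n");print(read_state()["time"],read_state()["ee_pos"])
cv2.imwrite("pics/w7.png",im[:,:,::-1])
```

```text
(0.94, [235.0, 201.0, 28.0, 37.0])
(0.89, [223.0, 89.0, 37.0, 30.0])
(0.82, [294.0, 46.0, 19.0, 30.0])
(0.74, [236.0, 167.0, 30.0, 26.0])
(0.59, [206.0, 254.0, 30.0, 30.0])
20.75 [ 0.58296325 -0.15819813  0.47228523]
```

The caps moved well: all now lie at cols 206–294, in the -y half of the tray. Next I turn the tray a quarter turn, +x end toward the plate. Its floor can then be levered over the plate edge so it pivots in the grip.

Run:
```python
from h import *
print(read_state()["joint_positions"])
```

```text
[ 0.25251014  0.38666359 -0.1139188   1.80470433  0.05231824  0.95310331
  1.65907647]
```

apply_moves:
  commands:
    - [1,[0.03,0.07,0],-0.1]
    - [1,[0.06,0.22,0],-0.3]
    - [1,[0.1,0.42,0],-0.55]
    - [1,[0.15,0.62,0],-0.8]
    - [1,[0.2,0.8,0],-1.0]

```text
time: 21.38
ee_pos: [0.5649, -0.0767, 0.4724]
tool_rot: [[-0.888, -0.46, 0.0], [-0.46, 0.888, 0.0], [-0.0, 0.0, -1.0]]
ft_force: [0.6, -0.9, -3.5]
finger_gap: 0.0137
grasp_force: 30.0
```

apply_moves:
  commands:
    - [1,[0,0,0],-0.2]
    - [1,[0,0,0],-0.45]
    - [1,[0,0,0],-0.7]
    - [1,[0,0,0],-0.9]
    - [1,[0,0,0],-1.0]

```text
time: 22.0
ee_pos: [0.565, -0.0775, 0.4723]
tool_rot: [[-0.56, -0.828, 0.0], [-0.828, 0.56, 0.0], [-0.0, 0.0, -1.0]]
ft_force: [-0.1, -0.7, -3.6]
finger_gap: 0.0138
grasp_force: 30.0
```

apply_moves:
  commands:
    - [1,[0,0,0],-0.2]
    - [1,[0,0,0],-0.45]
    - [1,[0,0,0],-0.7]
    - [1,[0,0,0],-0.9]
    - [1,[0,0,0],-1.0]

```text
time: 22.62
ee_pos: [0.565, -0.0781, 0.4724]
tool_rot: [[-0.096, -0.995, 0.0], [-0.995, 0.096, 0.0], [-0.0, -0.0, -1.0]]
ft_force: [0.1, 0.4, -4.4]
finger_gap: 0.0134
grasp_force: 30.0
```

apply_moves:
  commands:
    - [1,[0,0,0],-0.1]
    - [1,[0,0,0],-0.14]
    - [1,[0,0,0],-0.14]
    - [1,[0,0,0],-0.14]

```text
time: 23.12
ee_pos: [0.5652, -0.0781, 0.4723]
tool_rot: [[-0.031, -1.0, 0.0], [-1.0, 0.031, -0.0], [0.0, -0.0, -1.0]]
ft_force: [0.2, -0.3, -4.0]
finger_gap: 0.0137
grasp_force: 30.0
```

Run:
```python
from h import *
s=read_state();print(s["time"],s["ee_pos"],s["tool_rot"],s["joint_positions"])
im,o=caps();print(*o,sep="\n")
cv2.imwrite("pics/w8.png",im[:,:,::-1])
```

```text
23.125 [ 0.56523482 -0.07810355  0.47232411] [[-3.05030737e-02 -9.99534673e-01  2.62505717e-05]
 [-9.99534599e-01  3.05030613e-02 -3.85060689e-04]
 [ 3.84080787e-04 -3.79838892e-05 -9.99999926e-01]] [ 0.74098954  0.51695307 -1.03870621  1.84012373  0.50493923  1.07824258
  2.62086627]
(0.91, [207.0, 254.0, 31.0, 30.0])
(0.69, [238.0, 198.0, 24.0, 34.0])
(0.67, [225.0, 89.0, 31.0, 31.0])
(0.67, [292.0, 46.0, 26.0, 30.0])
```

apply_moves:
  commands:
    - [1,[-0.08,0.05,0.15],0]
    - [1,[-0.16,0.1,0.4],0]
    - [1,[-0.16,0.1,0.7],0]
    - [1,[-0.16,0.1,0.9],0]
    - [1,[-0.16,0.1,1.0],0]

```text
time: 23.85
ee_pos: [0.5555, -0.0619, 0.3709]
tool_rot: [[-0.03, -1.0, -0.001], [-1.0, 0.03, 0.0], [-0.0, 0.001, -1.0]]
ft_force: [0.3, -0.2, -3.0]
finger_gap: 0.0134
grasp_force: 30.0
```

apply_moves:
  commands:
    - [1,[0,0,0.15],0]
    - [1,[0,0,0.27],0]
    - [1,[0,0,0.27],0]
    - [1,[0,0,0.27],0]

```text
time: 24.35
ee_pos: [0.556, -0.062, 0.3456]
tool_rot: [[-0.031, -1.0, 0.001], [-1.0, 0.031, 0.0], [-0.0, -0.001, -1.0]]
ft_force: [0.2, -0.2, -4.4]
finger_gap: 0.0135
grasp_force: 30.0
```

Run:
```python
from h import *
s=read_state();print(s["time"],s["ee_pos"],s["joint_positions"])
im=snapshot("side");w=snapshot("wrist")
a=cv2.resize(im[100:340,200:480],(400,343));b=cv2.resize(w,(400,300));b=np.vstack([b,np.zeros((43,400,3),np.uint8)])
cv2.imwrite("pics/s9.png",np.hstack([a,b])[:,:,::-1])
```

```text
24.35 [ 0.55599967 -0.06201016  0.3456032 ] [ 0.62181588  0.63482942 -0.91846309  2.00099126  0.68137547  0.84542131
  2.42791031]
```

View pics/s9.png

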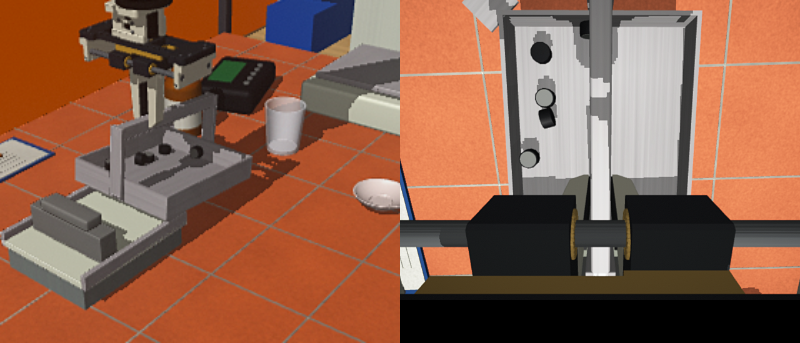

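The side view shows the tray level above the plate edge, scraper clear behind it. In the wrist view the caps lie in the left (-y) half at cols 530–590. I start levering, watching the force.

apply_moves:
  commands:
    - [1,[0,0,0.08],0]
    - [1,[0,0,0.14],0]
    - [1,[0.03,0,0.165],0]
    - [1,[0.06,0,0.18],0]
    - [1,[0.1,0,0.195],0]
    - [1,[0.15,0,0.21],0]

```text
time: 25.2
ee_pos: [0.556, -0.0779, 0.326]
tool_rot: [[-0.032, -0.999, 0.003], [-0.999, 0.032, -0.003], [0.003, -0.003, -1.0]]
ft_force: [-1.1, -2.8, 10.3]
finger_gap: 0.0136
grasp_force: 30.0
```

Run:
```python
from h import *
np.set_printoptions(precision=3,suppress=True)
s=read_state();print(s["time"],s["ee_pos"],s["tool_rot"],s["ft_force"],s["torque"])
```

```text
25.2 [ 0.556 -0.078  0.326] [[-0.032 -0.999  0.003]
 [-0.999  0.032 -0.003]
 [ 0.003 -0.003 -1.   ]] [-1.083 -2.827 10.256] [-0.46   0.561  0.047]
```

apply_moves:
  commands:
    - [1,[0.04,0,0.02],0]
    - [1,[0.08,0,0.035],0]
    - [1,[0.12,0,0.055],0]
    - [1,[0.16,0,0.075],0]
    - [1,[0.17,0,0.08],0]
    - [1,[0.17,0,0.08],0]

```text
time: 25.95
ee_pos: [0.5555, -0.0881, 0.3209]
tool_rot: [[-0.026, -1.0, 0.006], [-1.0, 0.026, 0.006], [-0.006, -0.006, -1.0]]
ft_force: [-12.3, 17.3, 41.4]
finger_gap: 0.0139
grasp_force: 30.1
```

apply_moves:
  commands:
    - [1,[0,0,-0.2],0]
    - [1,[0,0,-0.5],0]
    - [1,[0,0,-0.8],0]
    - [1,[0,0,-1.0],0]
    - [1,[0,0,-1.0],0]
    - [1,[0,0,-1.0],0]

```text
time: 26.7
ee_pos: [0.5545, -0.0947, 0.4154]
tool_rot: [[-0.031, -1.0, -0.001], [-1.0, 0.031, -0.0], [0.0, 0.001, -1.0]]
ft_force: [0.2, -0.8, -3.4]
finger_gap: 0.0138
grasp_force: 30.0
```

```bash
cat >> h.py <<'E'
def tray_fit(d,off=.1676,gh=.105,cams=("side","top","wrist")):
    """tray pitch about tool y through the grip point, by mask IoU"""
    s=read_state();R=np.array(s["tool_rot"]);G=np.array(s["ee_pos"])+R[:,2]*off
    A=np.column_stack([-R[:,0],R[:,1],-R[:,2]])  # tray axes when level
    LIP=np.array([[-100,-75,36],[-85,-90,36],[-120,-95,40],[-105,-110,40],[-100,-75,33],[-85,-90,33]])/1000.
    ms={}
    for c in cams:
        try: snapshot(c);m,sc=mask(c,"tray");print(c,round(float(sc),2),m.sum());ms[c]=m
        except Exception as e: print(c,e)
    best={}
    for deg in np.arange(-10,52,1.5):
        t=np.radians(deg);P=np.array([[np.cos(t),0,-np.sin(t)],[0,1,0],[np.sin(t),0,np.cos(t)]])
        for c in ms:
            r=np.zeros((480,640),np.uint8)
            for b in TR+[LIP]:
                w=G+(b-[d,0,gh])@P.T@A.T
                uv=np.array([proj(c,q) for q in w]);cv2.fillConvexPoly(r,cv2.convexHull(np.round(uv).astype(np.int32)),1)
            best.setdefault(c,[]).append((np.minimum(r,ms[c]).sum()/np.maximum(r,ms[c]).sum(),deg))
    for c in best: print(c,[(round(float(a),3),float(b)) for a,b in sorted(best[c])[::-1][:4]])
E
python3 - <<'E'
from h import *
np.set_printoptions(precision=3,suppress=True)
s=read_state();print(s["time"],s["ee_pos"],s["ft_force"],s["torque"])
tray_fit(.04)
print(*caps()[1],sep="\n")
m,sc=mask("side","scraper");print("scr",sc,m.sum())
E
```

```text
26.7 [ 0.554 -0.095  0.415] [ 0.159 -0.843 -3.421] [0.181 0.112 0.064]
side 0.78 4393.0
top 0.63 6029.0
wrist 0.95 76630.0Traceback (most recent call last):
  File "<stdin>", line 4, in <module>
  File "h.py", line 56, in tray_fit
    uv=np.array([proj(c,q) for q in w]);cv2.fillConvexPoly(r,cv2.convexHull(np.round(uv).astype(np.int32)),1)
                 ~~~~^^^^^
  File "h.py", line 7, in proj
    c=camera_info(cam);K=np.array(c["intrinsics"]);R=np.array(c["attitude"]);t=np.array(c["xyz"])
ValueError: time passes only in moves, steps and waits
```

```bash
python3 - <<'E'
t=open("h.py").read()
t=t.replace("def ray(","_c={}\n_ci=camera_info\ndef camera_info(n):\n    if n not in _c: _c[n]=_ci(n)\n    return _c[n]\ndef ray(",1)
open("h.py","w").write(t)
E
python3 - <<'E'
from h import *
tray_fit(.04)
print(*caps()[1],sep="\n")
E
```

```text
side 0.67 4164.0
top 0.59 5803.0
wrist 0.62 75615.0
side [(0.845, 23.0), (0.81, 21.5), (0.805, 24.5), (0.782, 20.0)]
top [(0.509, 18.5), (0.507, 20.0), (0.507, 21.5), (0.499, 23.0)]
wrist [(0.643, 20.0), (0.641, 18.5), (0.637, 17.0), (0.633, 15.5)]
(0.91, [298.0, 99.0, 15.0, 29.0])
(0.84, [209.0, 122.0, 30.0, 37.0])
(0.81, [249.0, 127.0, 33.0, 32.0])
(0.58, [271.0, 110.0, 29.0, 33.0])
(0.56, [234.0, 109.0, 32.0, 33.0])
```

The side fit puts the tray at about 22° (+x end up), and the caps have gathered toward the -x wall. Now I compute cap positions in the tray frame.

```bash
cat >> h.py <<'E'
def caps_tray(deg=22,d=.04,off=.1676,gh=.105,cam="wrist"):
    s=read_state();R=np.array(s["tool_rot"]);G=np.array(s["ee_pos"])+R[:,2]*off
    A=np.column_stack([-R[:,0],R[:,1],-R[:,2]]);t=np.radians(deg)
    M=A@np.array([[np.cos(t),0,-np.sin(t)],[0,1,0],[np.sin(t),0,np.cos(t)]]);T=G-M@np.array([d,0,gh])
    c=camera_info(cam);K=np.array(c["intrinsics"]);C=np.array(c["attitude"]);o=M.T@(np.array(c["xyz"])-T)
    for sc,(u,v,w,h) in caps(cam)[1]:
        v_=M.T@C@np.linalg.inv(K)@np.array([u,v,1.]);p=o+v_*(.010-o[2])/v_[2]
        print(cam,sc,np.round(p[:2]*1000),"dist",round(1000*float(np.hypot(p[0]+.096,p[1]+.086))))
E
python3 - <<'E'
from h import *
for a in (20,23): caps_tray(a);print()
caps_tray(22,cam="top")
E
```

```text
wrist 0.97 [-86. -32.] dist 55
wrist 0.91 [-75. -50.] dist 42
wrist 0.89 [-87. -59.] dist 29
wrist 0.58 [-78. -75.] dist 21
wrist 0.53 [-94. -16.] dist 70

wrist 0.94 [-86. -76.] dist 14
wrist 0.83 [-94. -35.] dist 51
wrist 0.81 [-81. -51.] dist 38
wrist 0.57 [-96. -60.] dist 26
wrist 0.55 [-102.  -16.] dist 70
```

All five caps are within about 70 mm of the lip corner, and the tray hangs still at about 22°, clear of everything.

Run:
```python
from h import *
s=read_state();print(s["time"],s["joint_vel"],s["grasp_force"]);print(hand_in())
```

```text
27.7 [ 0.00041452  0.00051839 -0.00091149 -0.00115926  0.0003907   0.00105498
 -0.00062217] 29.99039053916931
the job is handed in; nothing more can be done
None
```

I handed the job in at 27.7 s with the tray held still at about 22° and all five caps measured within about 70 mm of the lip corner; the scraper was last seen at rest on the plate, and the hand-in returned no verdict.

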